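# Bearing and spacer onto the spindle

## Robot

A 6-joint arm with a two-finger parallel gripper is mounted at the origin on the work surface. World frame = base frame: x ahead of the robot, y to its left, z up, the work surface at z = 0. Lengths are in m, angles in rad, forces in N, time in s.
With the tool pointing down it reaches from about 0.25 to 0.775 m from the base axis. Payload 4 kg.
Tool frame: the origin (TCP) lies midway between the tips of the shut fingers; the grasp point (between the pads) lies grip_point_offset behind it (grip_point_offset is the distance from the TCP to the grasp point, in m); z points along the fingers, y is the line along which they close (so a half turn about z gives the same grasp; the last joint's range is limited). The gripper opens to 85 mm and grips with 20 to 120 N. Pads are 22 mm wide; open, the fingers measure 114 mm over their backs; the gripper's body (76 mm by 85 mm) begins 54 mm behind the grasp point. The pads swing forward as they close: fully open they stand 13 mm farther back than shut.
Start: joints at [-1.4, 0.087, 1.371, -0, 1.684, -0.103], TCP at [0.149, -0.53, 0.231] pointing down, gripper open.
Joint ranges: [-3.1, 3.1], [-0.76, 2.03], [0.27, 2.55], [-1.08, 4.22], [0.17, 2.65], [-2.57, 2.57]. Speed limits (rad/s): [2.79, 2.79, 3.14, 3.14, 3.14, 3.14].

## Interface

Orientations are given as a rotation vector (axis times angle).
In Python, from cell import get_state, get_image, sign_off, recognise, silhouettes, pinpoint, grip_point_offset gives the robot as it stands.
- The arm moves only by the tool move_arm, never from a script. Its argument "targets" is a list of rows, each an object with "gripper": the closure, from 0 (fully open) to 1 (shut); "dp": the shift along the world's x, y, z in units of 25 mm (1.0 is 25 mm), a list of three; "roll": the turn about the world's z in units of 6 degrees (1.0 is 6 degrees). In form: [{"gripper": gripper, "dp": [tx, ty, tz], "roll": roll}, ...]. A call has 1 to 20 rows; each row shifts and turns the commanded pose from where the row before left it; what a row does not reach is not made up. A row lasts 1/10 s, in which the tool goes at most 50 mm and 8.59 degrees, less where a joint would pass 70% of its speed; a pose out of reach is approached as far as the arm can. A call is refused whole if a number of a shift passes 1 or a number of a turn 1, either way. A call with a gripper value outside its range is refused whole. The fingers move at their own pace and stop on an object; "grip_force" is the grip in N (left out, the last holds). Time passes only in rows, so rows that do not move let the fingers close. It gives the time, the measured TCP pose, the force, the opening and the grip force at its end, in the units of the state.
- get_state(): the state, without advancing time (a new reading comes with each control period).
- get_image(name): name is "scene" or "top"; returns a dict with "pixels" (384x512x3 uint8, blue, green, red), "depth" (384x512 float32, m along the optical axis (not along the pixel's ray), 0 where there is no reading), "mtx" (3x3 intrinsics, pixels), "R" (3x3) and "t" (3): a world point X has camera coordinates R X + t. Camera axes: x right, y down, z forward; pixel columns grow to the right and rows downward; lengths in m; the calibration is good to about 2 mm. A picture is of the moment at which its call begins.
- sign_off(): hands the job in; it is judged then, once.
Trained networks look in a picture, given as the dict that the camera call returned (one of the last four; its "shot" number tells which), for a name from the list of things; names that differ only in an ending like _2 or _b are one class to them, and where a whole thing is asked for, a point or a joint stands for the part that bears it (a point fixed in the world has none). Each returns a list of dicts, best first, with "confidence" (0 to 1); they miss things now and then, are a little off and sometimes report something else, mostly with a low value. They report only what shows in the picture. A call takes as long as a camera call. They do not tell look-alikes from the thing itself.
- recognise(picture, query): "at" ([column, row] in pixels, amid what is visible of it).
- silhouettes(picture, query): "region" (384x512 bool, what is visible of it) and "at" ([column, row] in pixels, amid what is visible of it).
- pinpoint(picture, query): "at" ([column, row] in pixels: a listed point, or the origin of a listed thing).
The state is a dict: "time": time; "joint_pos": joint angles; "joint_velocities": joint speeds; "joint_torque": joint torques, N m; "tcp_pos": TCP position; "tcp_rot": TCP orientation; "force": force on the tool from outside, world axes, zero at the start; "ft_torque": the same for the moment, N m; "width": finger opening in m; "grip_force": force on a finger pad.
Only numpy, scipy, OpenCV 4.12 (cv2) and the standard library are available. Lean on these libraries where they do the work, as an engineer would, in place of code of your own. Each camera call takes 0.05 s, during which the arm holds its last target. There are 200 camera calls.

## Task

Build up the upright spindle so that it is ready for its retaining nut, which someone else fits later: slip the ball bearing onto the shaft first, right down on the shoulder, and let go of it, then the brass spacer sleeve on top of it, resting flat on the bearing. Leave the aluminium spacer where it lies.

Things in the scene. Friction and masses are not known exactly. Their poses are not given: they have to be found in the camera images.
- fixture: Upright spindle in a fixed fixture: blue base plate 150x110x12 mm, aluminium housing 62 mm wide (top 43 mm above the bench) between two dark jaws, dark shoulder 40 mm wide (flat top at 55 mm), bright steel shaft 15 mm in diameter up to 101 mm, tapering to a 6 mm nose at 117 mm. Origin: on the shaft axis, at bench level; z up, x along the plate. Nothing on it moves.
- bearing: Loose ball bearing lying flat on the bench: steel ring with black seals, outer diameter 52 mm, bore 26 mm, 15 mm high, about 0.13 kg. Origin: centre of its underside; z is its axis, up. Seated, its underside is on the shoulder.
- spacer: Loose brass spacer sleeve standing on its end on the bench: yellow metal, outer diameter 40 mm, bore 26 mm, 25 mm high, about 0.12 kg. Origin: centre of its underside; z is its axis, up. Seated, its underside is on the bearing, 70 mm above the bench.
- alu_spacer: Loose aluminium spacer, not to be used: pale grey metal, outer diameter 40 mm, bore 26 mm, 16 mm high, about 0.04 kg. Origin: centre of its underside; z is its axis, up. It lies flat among the parts; any of the three may be in any of their places.
Things that resemble listed ones, but are neither listed nor needed, are in the scene too. What is shaped like the bearing but blue, orange or red is not meant.

How it is judged:
On the way, in this order (a step that is already met when the one before it is completed fails the run):
1. The bearing sits on the shoulder, released, with no spacer on the shaft yet (horizontal distance between bearing and fixture below 0.01 m and z of bearing in the frame of fixture between 0.051 and 0.059 m and angle between bearing's own z axis and vertical below 0.15 rad and contact force between the fingers and bearing below 0.1 N and linear speed of bearing below 0.02 m/s and horizontal distance between spacer and fixture above 0.03 m), for 0.2 s.
2. The brass spacer sits on the bearing, released (horizontal distance between each of bearing, spacer and fixture below 0.01 m and z of bearing in the frame of fixture between 0.051 and 0.059 m and angle between each of bearing, spacer's own z axis and vertical below 0.15 rad and z of spacer in the frame of fixture between 0.065 and 0.075 m and contact force between the fingers and spacer below 0.1 N and linear speed of spacer below 0.02 m/s), for 0.2 s.
At the end, for the whole second after the job is handed in: The bearing is on the shaft with its underside within 4 mm of the shoulder, and the brass spacer is on the shaft above it with its underside within 5 mm of the bearing's top; both centred within 10 mm, upright within 0.15 rad (about 8.6 degrees), released and at rest (all of step 2 and contact force between the fingers and bearing below 0.1 N and linear speed of bearing below 0.02 m/s); the robot touches nothing.
It fails at once if The aluminium spacer is moved by more than 30 mm (distance of alu_spacer from where it was at the start of the episode above 0.03 m).
It also fails if it takes over 64 s, if anything falls off the work surface, if the arm or the gripper's body presses on something with over 40 N, if the wrist force passes 120 N, or if a joint passes its speed limit or range.

## Working session

There is one attempt and no reset: what is moved stays moved. The work goes in short steps, Python scripts to look and compute and a tool call to move; the robot and the scene stay as the last step left them, time stands still between calls to the robot, and variables do not carry over. Pictures are saved under pics/ and viewed, at most 10 in all, crops included, and the job is handed in when it is done.

Besides the shell and the picture viewer there is one more tool, called after "Call:" in YAML: its name, and indented under it one key for each argument. move_arm: Moves the arm, as the interface text tells. Its arguments: {"type":"object","properties":{"targets":{"type":"array","items":{"type":"object","properties":{"gripper":{"type":"number"},"dp":{"type":"array","items":{"type":"number"}},"roll":{"type":"number"}}}},"grip_force":{"type":"number"}},"required":["targets"]}

```bash
mkdir -p pics; cat > h.py <<'E'
import numpy as np, cv2
from cell import *
def world(p,mask_or_px,):
    pass
def cloud(p):
    d=p["depth"];K=p["mtx"];v,u=np.mgrid[0:384,0:512]
    c=np.stack([(u-K[0,2])/K[0,0]*d,(v-K[1,2])/K[1,1]*d,d],-1)
    X=(c-p["t"])@p["R"]; X[d<=0]=np.nan
    return X
def ray(p,uv,z):
    K=p["mtx"];r=np.linalg.inv(K)@[uv[0],uv[1],1];o=-p["R"].T@p["t"];w=p["R"].T@r
    return o+w*(z-o[2])/w[2]
E
cat > a.py <<'E'
from h import *
print(get_state(),grip_point_offset)
ims=[]
for n in("scene","top"):
    p=get_image(n);ims.append(p["pixels"].copy());X=cloud(p)
    print(n,"cam",-p["R"].T@p["t"],p["R"][2])
    for q in("fixture","bearing","spacer","alu_spacer"):
        for s in silhouettes(p,q):
            P=X[s["region"]];P=P[~np.isnan(P[:,0])]
            if len(P)==0: continue
            zt=np.percentile(P[:,2],95);T=P[P[:,2]>zt-.004]
            c,r=cv2.minEnclosingCircle(T[:,:2].astype(np.float32)) 
            print(q,round(s["confidence"],2),np.round(s["at"]),s["region"].sum(),"ztop",zt.round(4),"c",np.round(c,4),"r",round(r,4),"bgr",p["pixels"][s["region"]].mean(0).round())
cv2.imwrite("pics/s.png",ims[0]);cv2.imwrite("pics/t.png",ims[1])
E
python3 a.py
```

```text
{'time': 0.0, 'joint_pos': array([-1.40005692e+00,  8.79855071e-02,  1.37227128e+00,  2.27968045e-05,
        1.68357674e+00, -1.03063170e-01]), 'joint_velocities': array([-0.00064855,  0.00246294,  0.00032132, -0.00020078, -0.00169528,
        0.00231772]), 'joint_torque': array([-2.39562733e-04, -3.51869309e+01, -3.13273680e+01, -1.38663704e-04,
        1.07687723e-02,  1.86253679e-06]), 'tcp_pos': array([ 0.14865508, -0.52901908,  0.2301138 ]), 'tcp_rot': array([-3.10997886e+00, -4.28444089e-01,  8.34605828e-05]), 'force': array([-0.18423089,  0.00098239,  0.27390913]), 'ft_torque': array([ 0.02874689, -0.02306679, -0.00448903]), 'grip_force': 0.0, 'width': 0.08537772371932373} 0.0187
scene cam [0.9475966  0.17740557 0.61412001] [-0.4849107  -0.26234898 -0.8342869 ]
fixture 0.76 [319. 219.] 4910 ztop 0.056 c [0.5639 0.1125] r 0.0208 bgr [230. 203. 154.]
bearing 0.89 [146. 231.] 703 ztop 0.0162 c [ 0.7406 -0.1296] r 0.0263 bgr [ 82.  86. 240.]
bearing 0.88 [158. 178.] 609 ztop 0.0162 c [ 0.657  -0.1595] r 0.026 bgr [ 89. 209. 250.]
bearing 0.87 [202. 232.] 646 ztop 0.016 c [ 0.6952
[... 514 characters left out ...]
3169 ztop 0.0557 c [0.5632 0.1112] r 0.0203 bgr [179. 131.  98.]
bearing 0.81 [288. 206.] 338 ztop 0.0182 c [ 0.577  -0.1324] r 0.0256 bgr [206. 114.  69.]
bearing 0.75 [245. 191.] 344 ztop 0.0184 c [ 0.5973 -0.0281] r 0.0254 bgr [177. 185. 187.]
bearing 0.74 [306. 169.] 337 ztop 0.0183 c [ 0.6557 -0.1627] r 0.0258 bgr [ 48. 141. 227.]
bearing 0.58 [290. 128.] 339 ztop 0.0181 c [ 0.739 -0.132] r 0.0258 bgr [ 53.  58. 217.]
bearing 0.55 [250. 150.] 273 ztop 0.0184 c [ 0.6933 -0.0523] r 0.0251 bgr [218. 123.  74.]
spacer 0.61 [275. 265.] 172 ztop 0.0276 c [ 0.4506 -0.0751] r 0.0198 bgr [ 81. 177. 210.]
alu_spacer 0.6 [348. 211.] 200 ztop 0.0189 c [ 0.5596 -0.2466] r 0.0198 bgr [173. 178. 189.]
```

```bash
python3 - <<'E'
import cv2
s=cv2.imread("pics/s.png")
cv2.imwrite("pics/s1.png",cv2.resize(s[80:280,100:400],None,fx=2.6,fy=2.6,interpolation=cv2.INTER_CUBIC))
E
```

```text
(no output)
```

View pics/s1.png

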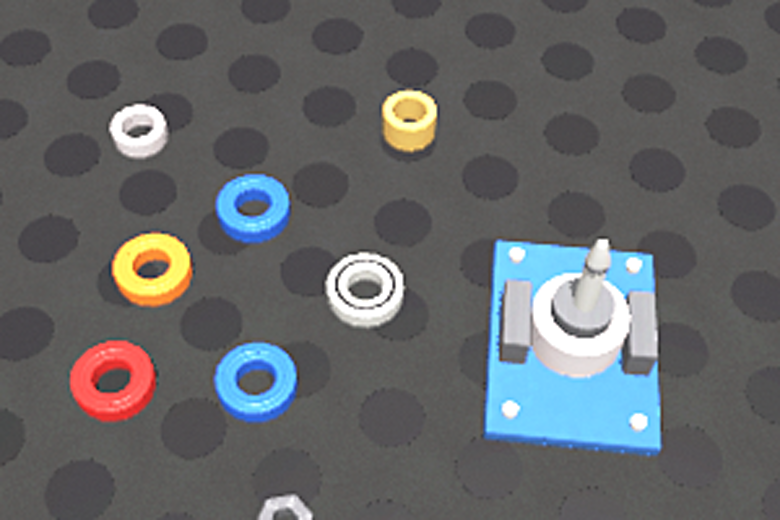

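View pics/t.png

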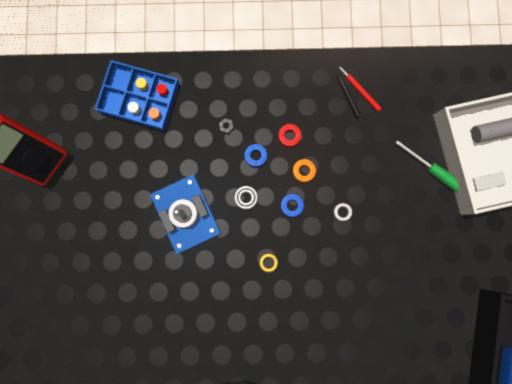

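Candidates shaped like the bearing in the scene picture are red (146,231), orange (158,178), blue (202,232) and (201,161), and steel with black seals (241,188). The steel one fits the description, and the enlarged crop shows its black seal rings. The brass sleeve is the yellow one at (259,126), and the grey alu spacer is at (157,126). The fixture is at (319,219) in the scene picture and (185,212) in the top one.

```bash
python3 - <<'E'
from h import *
from scipy.spatial.transform import Rotation as R
s=get_state();Y=R.from_rotvec(s["tcp_rot"]).as_matrix()[:,1];print("tool y deg",np.degrees(np.arctan2(Y[1],Y[0])))
for n in("scene","top"):
    p=get_image(n);X=cloud(p).reshape(-1,3);c=np.array([.5635,.112])
    X=X[np.hypot(*(X[:,:2]-c).T)<.11]
    for a,b in((.058,.075),(.075,.1),(.1,.12)):
        S=X[(X[:,2]>a)&(X[:,2]<b)];print(n,a,len(S),np.nanmean(S,0).round(4),S[:,:2].min(0) if len(S) else"",S[:,:2].max(0) if len(S) else "")
    b=X[(X[:,2]>.009)&(X[:,2]<.016)][:,:2].astype(np.float32)
    print("plate",cv2.minAreaRect(b))
    d=np.hypot(*(X[:,:2]-c).T);J=X[(d>.034)&(X[:,2]>.02)];print("jaw z",np.percentile(J[:,2],[50,90,99]).round(4))
    a=np.degrees(np.arctan2(J[:,1]-c[1],J[:,0]-c[0]));print(np.histogram(a,18,(-180,180))[0])
    sh=X[(X[:,2]>.053)&(X[:,2]<.058)][:,:2].astype(np.float32);print("shoulder",cv2.minEnclosingCircle(sh))
    for o in pinpoint(p,"fixture")[:2]: print(o["confidence"],o["at"],ray(p,o["at"],0))
E
```

```text
tool y deg -74.31292189266757
scene 0.058 56 [0.5692 0.1136 0.0671] [0.56402815 0.10596732] [0.57182263 0.12001917]
scene 0.075 83 [0.5693 0.1138 0.0879] [0.56396984 0.10625937] [0.5719841  0.12034446]
scene 0.1 87 [0.567  0.1133 0.108 ] [0.56108898 0.10546846] [0.57142548 0.11981171]
plate ((0.5639960765838623, 0.11305377632379532), (0.15079660713672638, 0.11004623770713806), 23.935083389282227)
jaw z [0.0372 0.0389 0.0398]
[  0   0   0   2  76  65  90  89   0   0   0   0  28 127  72  76  25   0]
shoulder ((0.5641691088676453, 0.11275085806846619), 0.020446784794330597)
0.57 [317.2, 218.3] [0.57549994 0.11445274 0.        ]
top 0.058 14 [0.5628 0.1055 0.065 ] [0.54638939 0.09454003] [0.58085797 0.12449012]
top 0.075 14 [0.5608 0.1059 0.0879] [0.55594173 0.1038266 ] [0.56865407 0.11097083]
top 0.1 46 [0.563  0.1099 0.1083] [0.55588496 0.10401483] [0.57017248 0.11893139]
plate ((0.5632871985435486, 0.11091430485248566), (0.15011262893676758, 0.11015749722719193), 23.794788360595703)
jaw z [0.0382 0.0403 0.0419]
[ 0  0  5  3 61 56 61 15  4  0  0  2  3 54 43 48 36  3]
shoulder ((0.563140869140625, 0.11120685189962387), 0.019996648654341698)
0.67 [186.6, 213.7] [0.56223631 0.10905199 0.        ]
```

Call:
move_arm:
  targets:
    - {"dp": [0.88,0.98,0],"roll": 0,"gripper": 0}
    - {"dp": [0.88,0.98,0],"roll": 0,"gripper": 0}
    - {"dp": [0.88,0.98,0],"roll": 0,"gripper": 0}
    - {"dp": [0.88,0.98,0],"roll": 0,"gripper": 0}
    - {"dp": [0.88,0.98,0],"roll": 0,"gripper": 0}
    - {"dp": [0.88,0.98,0],"roll": 0,"gripper": 0}
    - {"dp": [0.88,0.98,0],"roll": 0,"gripper": 0}
    - {"dp": [0.88,0.98,0],"roll": 0,"gripper": 0}
    - {"dp": [0.88,0.98,0],"roll": 0,"gripper": 0}
    - {"dp": [0.88,0.98,0],"roll": 0,"gripper": 0}
    - {"dp": [0.88,0.98,0],"roll": 0,"gripper": 0}
    - {"dp": [0.88,0.98,0],"roll": 0,"gripper": 0}
    - {"dp": [0.88,0.98,0],"roll": 0,"gripper": 0}
    - {"dp": [0.88,0.98,0],"roll": 0,"gripper": 0}
    - {"dp": [0.88,0.98,0],"roll": 0,"gripper": 0}
    - {"dp": [0.88,0.98,0],"roll": 0,"gripper": 0}
    - {"dp": [0.88,0.98,0],"roll": 0,"gripper": 0}
    - {"dp": [0.88,0.98,0],"roll": 0,"gripper": 0}
    - {"dp": [0.88,0.98,0],"roll": 0,"gripper": 0}
    - {"dp": [0,0,0],"roll": 0,"gripper": 0}
  grip_force: 30

```text
time: 2.7
tcp_pos: [0.5684, -0.061, 0.2307]
tcp_rot: [-3.11, -0.436, -0.0]
force: [0.1, -0.9, -0.6]
width: 0.0854
grip_force: 0.0
```

Call:
move_arm:
  targets:
    - {"dp": [0.6,0.68,0],"roll": 0,"gripper": 0}
    - {"dp": [0.6,0.68,0],"roll": 0,"gripper": 0}
    - {"dp": [0,0,-1],"roll": 0,"gripper": 0}
    - {"dp": [0,0,-1],"roll": 0,"gripper": 0}
    - {"dp": [0,0,-1],"roll": 0,"gripper": 0}
    - {"dp": [0,0,-1],"roll": 0,"gripper": 0}
    - {"dp": [0,0,-1],"roll": 0,"gripper": 0}
    - {"dp": [0,0,-1],"roll": 0,"gripper": 0}
    - {"dp": [0,0,-1],"roll": 0,"gripper": 0}
    - {"dp": [0,0,-1],"roll": 0,"gripper": 0}
    - {"dp": [0,0,0],"roll": 0,"gripper": 0}
    - {"dp": [0,0,0],"roll": 0,"gripper": 0}

```text
time: 3.9
tcp_pos: [0.5963, -0.0306, 0.0314]
tcp_rot: [3.112, 0.428, -0.001]
force: [0.6, -0.5, 1.5]
width: 0.0853
grip_force: 0.0
```

```bash
python3 a.py | grep -E "bearing|scene|top"; python3 - <<'E'
import cv2
s=cv2.imread("pics/s.png")
cv2.imwrite("pics/s2.png",cv2.resize(s[100:260,140:340],None,fx=3,fy=3,interpolation=cv2.INTER_CUBIC))
E
```

```text
scene cam [0.9475966  0.17740557 0.61412001] [-0.4849107  -0.26234898 -0.8342869 ]
fixture 0.97 [319. 218.] 4997 ztop 0.0564 c [0.5639 0.1123] r 0.0204 bgr [231. 205. 156.]
bearing 0.97 [240. 196.] 606 ztop 0.0162 c [ 0.5981 -0.0262] r 0.0263 bgr [203. 205. 206.]
bearing 0.79 [146. 231.] 674 ztop 0.0161 c [ 0.7401 -0.1298] r 0.0263 bgr [ 85.  88. 247.]
bearing 0.69 [193. 165.] 300 ztop 0.0162 c [ 0.5974 -0.1251] r 0.0409 bgr [236. 160.  83.]
bearing 0.58 [155. 180.] 640 ztop 0.0161 c [ 0.6579 -0.1607] r 0.0264 bgr [ 90. 205. 244.]
bearing 0.57 [195. 234.] 646 ztop 0.0162 c [ 0.695  -0.0508] r 0.0264 bgr [245. 180.  94.]
alu_spacer 0.83 [152. 130.] 305 ztop 0.0164 c [ 0.5597 -0.2437] r 0.0217 bgr [234. 234. 239.]
top cam [ 0.52481409 -0.03832708  0.92800207] [ 0.09831308 -0.00212331 -0.99515327]
fixture 0.95 [180. 211.] 2450 ztop 0.0575 c [0.5489 0.0748] r 0.059 bgr [179. 135. 104.]
bearing 0.82 [295. 207.] 258 ztop 0.0183 c [ 0.5704 -0.1181] r 0.0416 bgr [190. 103.  61.]
bearing 0.58 [297. 132.] 286 ztop 0.0187 c [ 0.7389 -0.1317] r 0.0253 bgr [ 55.  60. 227.]
bearing 0.56 [300. 177.] 308 ztop 0.0186 c [ 0.6559 -0.162 ] r 0.0251 bgr [ 49. 148. 236.]
bearing 0.43 [254. 147.] 134 ztop 0.0188 c [ 0.6741 -0.0509] r 0.0445 bgr [203. 115.  71.]
spacer 0.42 [263. 260.] 39 ztop 0.0267 c [ 0.4533 -0.0618] r 0.0116 bgr [ 82. 176. 207.]
```

View pics/s2.png

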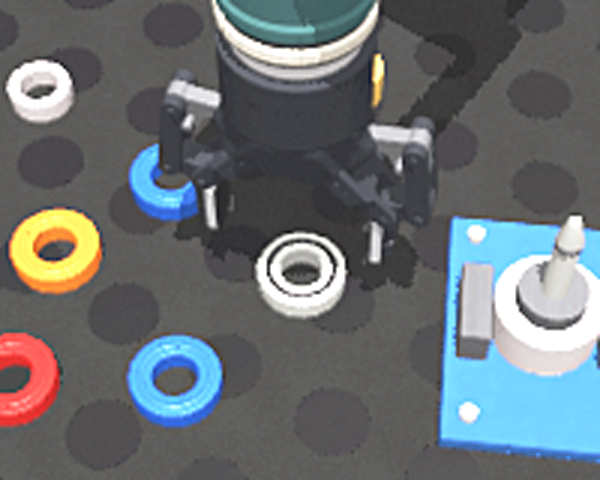

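The steel bearing, at about (240,192) in the scene picture, lies midway between the open fingers. Next I lower and grip.

Call:
move_arm:
  targets:
    - {"dp": [0.05,0.08,-0.6],"roll": 0,"gripper": 0}
    - {"dp": [0,0,-0.6],"roll": 0,"gripper": 0}
    - {"dp": [0,0,0],"roll": 0,"gripper": 0.2}
    - {"dp": [0,0,0],"roll": 0,"gripper": 0.4}
    - {"dp": [0,0,0],"roll": 0,"gripper": 0.6}
    - {"dp": [0,0,0],"roll": 0,"gripper": 0.6}
    - {"dp": [0,0,0],"roll": 0,"gripper": 0.6}
    - {"dp": [0,0,0],"roll": 0,"gripper": 0.6}
  grip_force: 40

```text
time: 5.2
tcp_pos: [0.598, -0.0281, 0.0014]
tcp_rot: [3.112, 0.429, 0.0]
force: [0.3, 0.3, -1.1]
width: 0.0501
grip_force: 41.6
```

Call:
move_arm:
  targets:
    - {"dp": [0,0,0.5],"roll": 0,"gripper": 0.6}
    - {"dp": [0,0,1],"roll": 0,"gripper": 0.6}
    - {"dp": [0,0,1],"roll": 0,"gripper": 0.6}
    - {"dp": [0,0,1],"roll": 0,"gripper": 0.6}
    - {"dp": [0,0,1],"roll": 0,"gripper": 0.6}
    - {"dp": [0,0,1],"roll": 0,"gripper": 0.6}
    - {"dp": [0,0,0.5],"roll": 0,"gripper": 0.6}
    - {"dp": [-0.2,0.8,0],"roll": 0,"gripper": 0.6}
    - {"dp": [-0.2,0.8,0],"roll": 0,"gripper": 0.6}
    - {"dp": [-0.2,0.8,0],"roll": 0,"gripper": 0.6}
    - {"dp": [-0.2,0.8,0],"roll": 0,"gripper": 0.6}
    - {"dp": [-0.2,0.8,0],"roll": 0,"gripper": 0.6}
    - {"dp": [-0.2,0.8,0],"roll": 0,"gripper": 0.6}
    - {"dp": [-0.2,0.8,0],"roll": 0,"gripper": 0.6}
    - {"dp": [0,0,0],"roll": 0,"gripper": 0.6}
    - {"dp": [0,0,0],"roll": 0,"gripper": 0.6}
    - {"dp": [0,0,0],"roll": 0,"gripper": 0.6}

```text
time: 6.9
tcp_pos: [0.5631, 0.1112, 0.1513]
tcp_rot: [3.112, 0.428, -0.0]
force: [0.0, -0.9, -1.5]
width: 0.0502
grip_force: 41.9
```

```bash
cat > b.py <<'E'
from h import *
import sys
s=get_state();print(s["tcp_pos"],s["width"],s["force"])
p=get_image("scene");X=cloud(p)
for q in sys.argv[2:]:
  for o in silhouettes(p,q):
    P=X[o["region"]];P=P[~np.isnan(P[:,0])]
    print(q,round(o["confidence"],2),np.round(o["at"]),"z",np.percentile(P[:,2],[3,50,97]).round(4))
    zt=np.percentile(P[:,2],97);T=P[P[:,2]>zt-.003];print(cv2.minEnclosingCircle(T[:,:2].astype(np.float32)))
  for o in pinpoint(p,q)[:2]: print("pin",q,o["confidence"],o["at"])
cv2.imwrite("pics/%s.png"%sys.argv[1],cv2.resize(p["pixels"][90:270,220:420],None,fx=3,fy=3,interpolation=cv2.INTER_CUBIC))
E
python3 b.py s3 bearing
```

```text
[0.56308224 0.11119801 0.15129423] 0.05023380049286824 [ 4.80804522e-04 -9.08830652e-01 -1.52244740e+00]
bearing 0.86 [338. 153.] z [0.1533 0.1645 0.1663]
((0.564048707485199, 0.11078692972660065), 0.026633506640791893)
bearing 0.76 [199. 223.] z [-0.0001  0.0141  0.0164]
((0.6955646276473999, -0.05026482790708542), 0.026199575513601303)
bearing 0.74 [198. 161.] z [0.0001 0.0137 0.0163]
((0.5782626867294312, -0.13033060729503632), 0.02583811990916729)
bearing 0.63 [159. 178.] z [0.004  0.014  0.0164]
((0.6575636863708496, -0.15978436172008514), 0.02572910115122795)
bearing 0.56 [142. 223.] z [0.0001 0.014  0.0164]
((0.740824818611145, -0.12930497527122498), 0.02595951035618782)
pin bearing 0.93 [199.6, 230.0]
pin bearing 0.84 [195.9, 161.5]
```

View pics/s3.png

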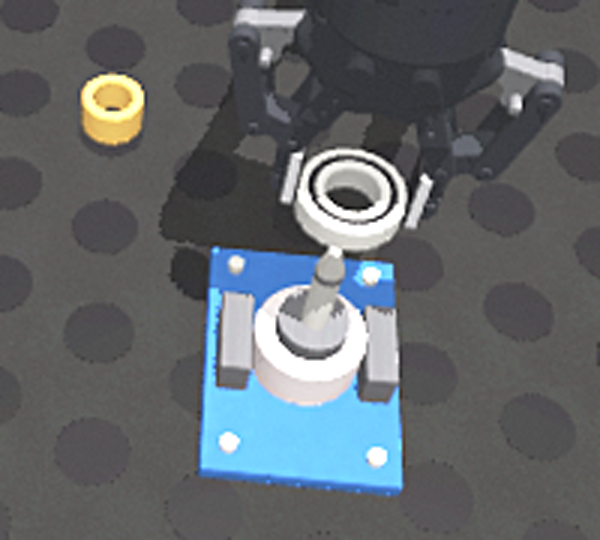

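The bearing, at (338,153), is level in the fingers and above the nose, about 2 mm short in y. I correct that and lower it.

Call:
move_arm:
  targets:
    - {"dp": [0,0.06,0],"roll": 0,"gripper": 0.6}
    - {"dp": [0,0,-0.5],"roll": 0,"gripper": 0.6}
    - {"dp": [0,0,-0.5],"roll": 0,"gripper": 0.6}
    - {"dp": [0,0,-0.5],"roll": 0,"gripper": 0.6}
    - {"dp": [0,0,-0.5],"roll": 0,"gripper": 0.6}
    - {"dp": [0,0,-0.5],"roll": 0,"gripper": 0.6}
    - {"dp": [0,0,-0.5],"roll": 0,"gripper": 0.6}
    - {"dp": [0,0,-0.3],"roll": 0,"gripper": 0.6}
    - {"dp": [0,0,-0.2],"roll": 0,"gripper": 0.6}
    - {"dp": [0,0,-0.2],"roll": 0,"gripper": 0.6}
    - {"dp": [0,0,0],"roll": 0,"gripper": 0.6}
    - {"dp": [0,0,0],"roll": 0,"gripper": 0.6}

```text
time: 8.25
tcp_pos: [0.5633, 0.1135, 0.0592]
tcp_rot: [3.112, 0.429, 0.001]
force: [0.7, -0.8, -1.5]
width: 0.0502
grip_force: 41.9
```

```bash
python3 b.py s4 bearing | head -3
```

```text
[0.5632598  0.11352432 0.05924912] 0.0501511332374452 [ 0.68914171 -0.76832255 -1.51071449]
bearing 0.75 [143. 223.] z [0.0014 0.014  0.0163]
((0.7405097484588623, -0.12986359000205994), 0.02583753503859043)
```

View pics/s4.png

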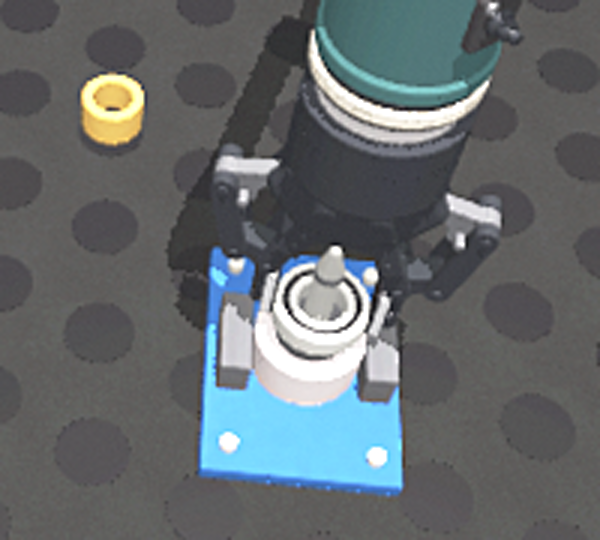

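The bearing is on the shaft at crop (322,305). I lower it about 2 mm more, release and retract.

Call:
move_arm:
  targets:
    - {"dp": [0,0,-0.08],"roll": 0,"gripper": 0.6}
    - {"dp": [0,0,0],"roll": 0,"gripper": 0.6}
    - {"dp": [0,0,0],"roll": 0,"gripper": 0.3}
    - {"dp": [0,0,0],"roll": 0,"gripper": 0.1}
    - {"dp": [0,0,0],"roll": 0,"gripper": 0}
    - {"dp": [0,0,0],"roll": 0,"gripper": 0}
    - {"dp": [0,0,0],"roll": 0,"gripper": 0}
    - {"dp": [0,0,0.5],"roll": 0,"gripper": 0}
    - {"dp": [0,0,1],"roll": 0,"gripper": 0}
    - {"dp": [0,0,1],"roll": 0,"gripper": 0}
    - {"dp": [0,0,1],"roll": 0,"gripper": 0}
    - {"dp": [0,0,1],"roll": 0,"gripper": 0}
    - {"dp": [0,0,0],"roll": 0,"gripper": 0}

```text
time: 9.7
tcp_pos: [0.5656, 0.1138, 0.1755]
tcp_rot: [3.112, 0.429, 0.016]
force: [0.8, 0.7, 0.1]
width: 0.0851
grip_force: 0.0
```

```bash
python3 b.py s5 bearing spacer
```

```text
[0.56558174 0.11377442 0.1754792 ] 0.08513227421093973 [0.80883593 0.66034552 0.07136947]
bearing 0.98 [324. 198.] z [0.0567 0.0693 0.0714]
((0.5645361542701721, 0.1143670305609703), 0.025555236265063286)
bearing 0.92 [193. 224.] z [0.0027 0.0143 0.0165]
((0.6952175498008728, -0.049926724284887314), 0.0257064588367939)
bearing 0.85 [156. 177.] z [-0.0001  0.0138  0.0165]
((0.6573870778083801, -0.16040627658367157), 0.026116512715816498)
bearing 0.75 [143. 221.] z [0.0007 0.0141 0.0165]
((0.7412009835243225, -0.12961100041866302), 0.025989601388573647)
bearing 0.67 [196. 162.] z [0.0026 0.0139 0.0162]
((0.5783257484436035, -0.13010358810424805), 0.026075158268213272)
pin bearing 0.96 [200.2, 230.8]
pin bearing 0.82 [160.9, 182.5]
spacer 0.94 [255. 128.] z [0.0003 0.0182 0.0258]
((0.4518983066082001, -0.07357624918222427), 0.020046211779117584)
pin spacer 0.86 [260.9, 131.1]
```

View pics/s5.png

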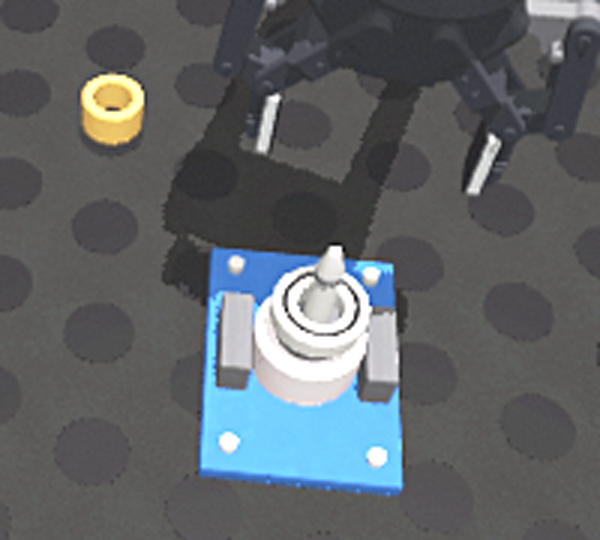

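The bearing is seated: its top is at about 0.0705 m, it is upright and about 2 mm off centre (crop (320,310)). Next is the brass sleeve at (259,126).

Call:
move_arm:
  targets:
    - {"dp": [-0.56,-0.94,0],"roll": 0,"gripper": 0}
    - {"dp": [-0.56,-0.94,0],"roll": 0,"gripper": 0}
    - {"dp": [-0.56,-0.94,0],"roll": 0,"gripper": 0}
    - {"dp": [-0.56,-0.94,0],"roll": 0,"gripper": 0}
    - {"dp": [-0.56,-0.94,0],"roll": 0,"gripper": 0}
    - {"dp": [-0.56,-0.94,0],"roll": 0,"gripper": 0}
    - {"dp": [-0.56,-0.94,0],"roll": 0,"gripper": 0}
    - {"dp": [-0.56,-0.94,0],"roll": 0,"gripper": 0}
    - {"dp": [0,0,0],"roll": 0,"gripper": 0}
    - {"dp": [0,0,0],"roll": 0,"gripper": 0}
    - {"dp": [0,0,0],"roll": 0,"gripper": 0}

```text
time: 11.05
tcp_pos: [0.451, -0.0739, 0.1687]
tcp_rot: [-3.111, -0.43, 0.001]
force: [-0.3, -0.8, 0.4]
width: 0.0858
grip_force: 0.0
```

Call:
move_arm:
  targets:
    - {"dp": [0,0,-1],"roll": 0,"gripper": 0}
    - {"dp": [0,0,-1],"roll": 0,"gripper": 0}
    - {"dp": [0,0,-1],"roll": 0,"gripper": 0}
    - {"dp": [0,0,-1],"roll": 0,"gripper": 0}
    - {"dp": [0,0,-1],"roll": 0,"gripper": 0}
    - {"dp": [0,0,-0.8],"roll": 0,"gripper": 0}
    - {"dp": [0,0,-0.8],"roll": 0,"gripper": 0}
    - {"dp": [0,0,0],"roll": 0,"gripper": 0.2}
    - {"dp": [0,0,0],"roll": 0,"gripper": 0.4}
    - {"dp": [0,0,0],"roll": 0,"gripper": 0.6}
    - {"dp": [0,0,0],"roll": 0,"gripper": 0.7}
    - {"dp": [0,0,0],"roll": 0,"gripper": 0.7}
    - {"dp": [0,0,0],"roll": 0,"gripper": 0.7}
    - {"dp": [0,0,0],"roll": 0,"gripper": 0.7}

```text
time: 12.45
tcp_pos: [0.4524, -0.0747, 0.0059]
tcp_rot: [3.111, 0.428, 0.005]
force: [0.7, 1.0, 6.7]
width: 0.0377
grip_force: 41.3
```

Call:
move_arm:
  targets:
    - {"dp": [0,0,0.6],"roll": 0,"gripper": 0.7}
    - {"dp": [0,0,1],"roll": 0,"gripper": 0.7}
    - {"dp": [0,0,1],"roll": 0,"gripper": 0.7}
    - {"dp": [0,0,1],"roll": 0,"gripper": 0.7}
    - {"dp": [0,0,1],"roll": 0,"gripper": 0.7}
    - {"dp": [0,0,1],"roll": 0,"gripper": 0.7}
    - {"dp": [0,0,1],"roll": 0,"gripper": 0.7}
    - {"dp": [0.56,0.93,0],"roll": 0,"gripper": 0.7}
    - {"dp": [0.56,0.93,0],"roll": 0,"gripper": 0.7}
    - {"dp": [0.56,0.93,0],"roll": 0,"gripper": 0.7}
    - {"dp": [0.56,0.93,0],"roll": 0,"gripper": 0.7}
    - {"dp": [0.56,0.93,0],"roll": 0,"gripper": 0.7}
    - {"dp": [0.56,0.93,0],"roll": 0,"gripper": 0.7}
    - {"dp": [0.56,0.93,0],"roll": 0,"gripper": 0.7}
    - {"dp": [0.56,0.93,0],"roll": 0,"gripper": 0.7}
    - {"dp": [0,0,0],"roll": 0,"gripper": 0.7}
    - {"dp": [0,0,0],"roll": 0,"gripper": 0.7}
    - {"dp": [0,0,0],"roll": 0,"gripper": 0.7}

```text
time: 14.25
tcp_pos: [0.5623, 0.1107, 0.1688]
tcp_rot: [3.112, 0.428, -0.002]
force: [0.3, 0.2, -1.4]
width: 0.0381
grip_force: 40.6
```

```bash
python3 b.py s6 spacer fixture
```

```text
[0.56230919 0.11068402 0.16877177] 0.03809557228660556 [ 0.33233637  0.16265001 -1.37803139]
spacer 0.67 [340. 147.] z [0.1651 0.1812 0.1883]
((0.5619454979896545, 0.1110154464840889), 0.01998567022383213)
pin spacer 0.69 [339.2, 154.9]
fixture 0.59 [316. 222.] z [0.0076 0.0126 0.0859]
((0.5655146837234497, 0.11305685341358185), 0.007612393703311682)
pin fixture 0.69 [315.8, 218.7]
```

View pics/s6.png

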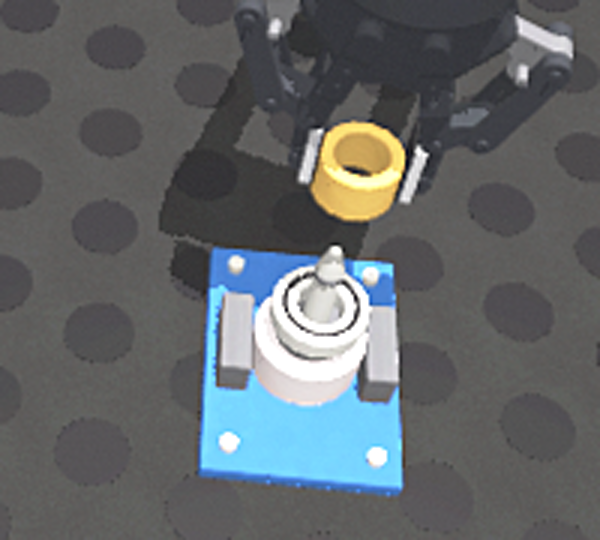

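The sleeve, at (340,147), is held level, and the bearing has stayed on the shoulder. I shift 2 mm and lower.

Call:
move_arm:
  targets:
    - {"dp": [0.08,0.07,0],"roll": 0,"gripper": 0.7}
    - {"dp": [0,0,-0.5],"roll": 0,"gripper": 0.7}
    - {"dp": [0,0,-0.5],"roll": 0,"gripper": 0.7}
    - {"dp": [0,0,-0.5],"roll": 0,"gripper": 0.7}
    - {"dp": [0,0,-0.5],"roll": 0,"gripper": 0.7}
    - {"dp": [0,0,-0.5],"roll": 0,"gripper": 0.7}
    - {"dp": [0,0,-0.5],"roll": 0,"gripper": 0.7}
    - {"dp": [0,0,-0.3],"roll": 0,"gripper": 0.7}
    - {"dp": [0,0,-0.2],"roll": 0,"gripper": 0.7}
    - {"dp": [0,0,-0.1],"roll": 0,"gripper": 0.7}
    - {"dp": [0,0,0],"roll": 0,"gripper": 0.7}
    - {"dp": [0,0,0],"roll": 0,"gripper": 0.7}

```text
time: 15.7
tcp_pos: [0.5654, 0.1133, 0.08]
tcp_rot: [3.112, 0.429, 0.002]
force: [0.1, 0.3, -0.8]
width: 0.0379
grip_force: 40.6
```

```bash
python3 b.py s7 spacer bearing | head -5
```

```text
[0.56540977 0.11325494 0.07999738] 0.03787160535826648 [ 0.0990168   0.2542537  -0.82959429]
spacer 0.67 [327. 189.] z [0.0757 0.0958 0.0998]
((0.5647025108337402, 0.11198558658361435), 0.020987486466765404)
pin spacer 0.83 [328.5, 189.9]
bearing 0.97 [160. 184.] z [-0.0008  0.0138  0.0163]
```

View pics/s7.png

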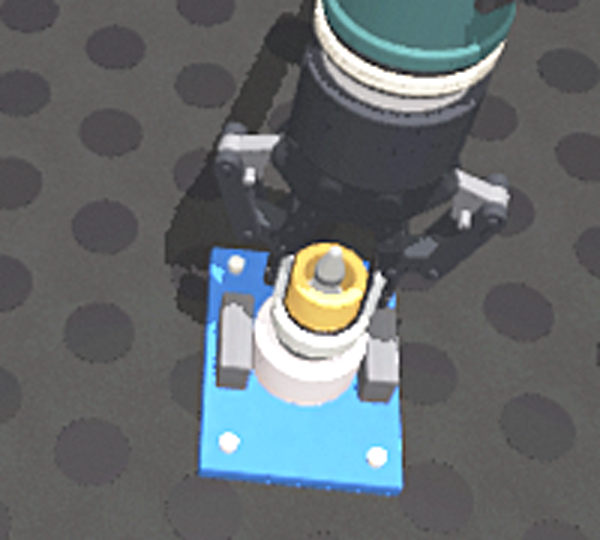

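The sleeve is on the shaft at (328,189), about 3 mm above the bearing. I lower it, release and retract.

Call:
move_arm:
  targets:
    - {"dp": [0,0,-0.06],"roll": 0,"gripper": 0.7}
    - {"dp": [0,0,-0.06],"roll": 0,"gripper": 0.7}
    - {"dp": [0,0,0],"roll": 0,"gripper": 0.7}
    - {"dp": [0,0,0],"roll": 0,"gripper": 0.4}
    - {"dp": [0,0,0],"roll": 0,"gripper": 0.2}
    - {"dp": [0,0,0],"roll": 0,"gripper": 0}
    - {"dp": [0,0,0],"roll": 0,"gripper": 0}
    - {"dp": [0,0,0],"roll": 0,"gripper": 0}
    - {"dp": [0,0,0.5],"roll": 0,"gripper": 0}
    - {"dp": [0,0,1],"roll": 0,"gripper": 0}
    - {"dp": [0,0,1],"roll": 0,"gripper": 0}
    - {"dp": [0,0,1],"roll": 0,"gripper": 0}
    - {"dp": [0,0,1],"roll": 0,"gripper": 0}
    - {"dp": [0,0,0],"roll": 0,"gripper": 0}
    - {"dp": [0,0,0],"roll": 0,"gripper": 0}
    - {"dp": [0,0,0],"roll": 0,"gripper": 0}

```text
time: 17.55
tcp_pos: [0.5643, 0.1132, 0.1876]
tcp_rot: [-3.112, -0.429, 0.004]
force: [0.5, -0.2, -0.4]
width: 0.0852
grip_force: 0.0
```

```bash
python3 b.py s8 spacer bearing alu_spacer
```

```text
[0.56426047 0.11316342 0.1876051 ] 0.08517885857864775 [ 0.48620091 -0.21066398 -0.38887486]
spacer 0.7 [327. 189.] z [0.0724 0.0914 0.0959]
((0.5648422241210938, 0.11393885314464569), 0.019824104383587837)
pin spacer 0.67 [325.7, 191.9]
bearing 0.96 [156. 176.] z [0.0021 0.0139 0.0165]
((0.657448410987854, -0.15975667536258698), 0.02557554841041565)
bearing 0.92 [198. 160.] z [0.002  0.014  0.0165]
((0.5794521570205688, -0.1295352429151535), 0.025102609768509865)
bearing 0.77 [144. 233.] z [0.0002 0.0139 0.0164]
((0.7402738332748413, -0.12950120866298676), 0.026239898055791855)
bearing 0.75 [321. 203.] z [0.0598 0.069  0.071 ]
((0.5655117034912109, 0.11413025110960007), 0.025220951065421104)
bearing 0.66 [199. 232.] z [0.0019 0.0142 0.0166]
((0.6953102350234985, -0.05072528123855591), 0.025913571938872337)
pin bearing 0.95 [199.8, 229.7]
pin bearing 0.95 [142.5, 226.8]
alu_spacer 0.58 [157. 133.] z [0.0004 0.0131 0.0166]
((0.5603809356689453, -0.2435171902179718), 0.020857742056250572)
pin alu_spacer 0.86 [155.3, 131.1]
```

View pics/s8.png

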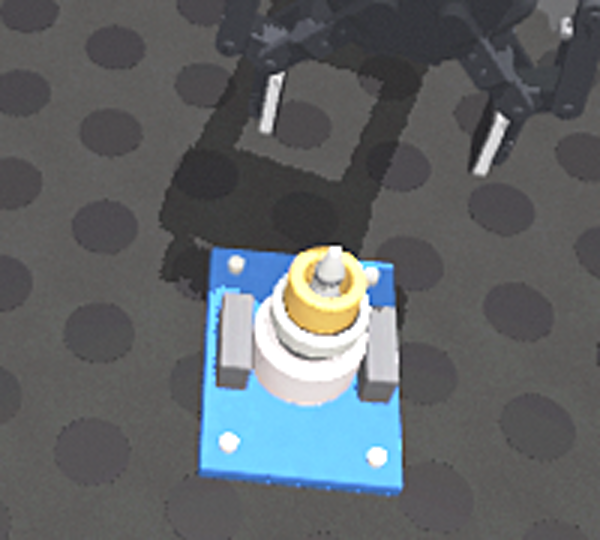

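The sleeve, at (327,189), sits flat on the bearing with its top at about 0.095 m. Both are centred within 2 mm and the gripper is clear.

```bash
python3 -c "from cell import sign_off; print(sign_off())"
```

```text
the job is handed in; nothing more can be done
None
```

The job is handed in (no verdict was returned): by the last camera check the bearing was on the shoulder with the brass sleeve flat on it, both released and within about 2 mm of centre, and the aluminium spacer was where it started.

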